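# Shut the board jig and hold it down with its locating pin

### The job

On the assembly bench, swing the open lid of the board jig over until it rests on its sprung posts. Then pick up the toppled locating pin, bring it upright with the tip down, and push it through the hole in the lid into the hole in the base until its grip presses the lid fully shut. Finish while still gripping the pin and pressing the lid shut with it, for the sprung posts lift the lid as soon as you let go; leave the other things on the bench undisturbed.

Things in the scene. Friction and masses are not known exactly. Their poses are not given: they have to be found in the camera images.
- jig: clamshell circuit-board jig fixed to the bench: grey base block 170 (x) x 240 (y) x 45 (z) mm carrying a small green board, hinged lid above. Origin at the centre of its underside, on the bench; x along the hinge line, y towards the hinge, z up. Two sprung brass posts, 10 mm thick, at x = +-63, y = -15 mm rise 13 mm and lift the closed lid off the base
- lid (a joint): lid angle about its hinge line, rad: 0 = fully shut (its stop; level, 8 mm above the base block), 1.5 = fully open. Starts at 1.0 to 1.35, kept there by a stiff hinge. Pushed below about 0.5 it drops slowly by its own weight and rests on the sprung posts at 0.07 to 0.12. Pressing down at its hole with about 10 N shuts it to 0; released, it springs up to about 0.08
- jig_hinge (a point): middle of the lid's hinge line, at (0, 105, 57) mm in the jig's frame, the line along the jig's x. The lid is a flat grey plate 150 mm (along the hinge) x 210 mm (out from it) x 8 mm, hinge line in its mid-plane; at 0 it points to the jig's -y side, opening raises its free edge. Its outer face is the top when shut and looks to the jig's +y side when open
- lid_hole (a point): centre of the round through hole in the lid, 18 mm across, on the lid's outer face, 185 mm from the hinge line and half way along it (25 mm from the free edge). z is the lid's outward normal
- jig_hole (a point): centre of the mouth of the round hole in the base, 14 mm across, 40 mm deep, straight down; at (0, -80, 45) mm in the jig's frame. Right under the lid's hole when the lid is shut; while the lid rests on its posts the lid's hole is about 1 mm off and up to 20 mm higher than when shut
- pin: toppled pin, about 75 g: square black grip 30 x 30 x 46 mm, then a steel shaft 10 mm thick, 42 mm long, its last 10 mm tapering to 5 mm. x axis from tip to the grip's free end; origin on the axis at the shoulder (grip meets shaft). Lies on a flat of the grip, axis 15 mm above the bench, free end roughly away from the robot. Pushed home, the shoulder bears on the lid, not the tip on the hole's bottom
- pin_tip (a point): tip of the pin's shaft, 42 mm from the shoulder on the pin's axis; pushed home it is 26 mm below the base block's top
- spool: aluminium wire spool, 56 mm across and 52 mm high, standing beyond the jig; a bystander, leave it. Origin at the centre of its underside
- board_a: assembled circuit board on a carrier, 70 x 75 mm, about 21 mm high, lying beyond the jig; a bystander, leave it. Origin at the centre of its underside
- board_b: a second such board beside the first; a bystander, leave it. Origin at the centre of its underside
- driver: screwdriver 180 mm long lying to the right of the pin as seen from the robot; a bystander, leave it. x runs from handle to blade
Not all that is in view belongs to the job. What is shaped like the pin but blue, green or purple is not meant.

How it is judged:
On the way, in this order (a step that is already met when the one before it is completed fails the run):
1. the lid has been swung over and lies on its sprung posts (value of joint lid below 0.14 rad), for 0.2 s.
2. the pin is held upright in the air, tip down (angle between pin's own x axis and vertical below 0.3 rad and height (world z) of pin_tip above 0.01 m and contact force between the fingers and pin above 1 N), for 0.2 s.
At the end, for the whole second after the job is handed in: The lid is shut (within 0.025 rad), the upright pin (within 0.12 rad) stands through the lid's hole with its tip at least 20 mm deep in the base's hole and within 5 mm of its axis, and the robot still holds the pin and presses the lid with it by more than 2 N, at rest (value of joint lid below 0.025 rad and z of pin_tip in the frame of jig_hole below -0.02 m and horizontal distance between pin_tip and jig_hole below 0.005 m and angle between pin's own x axis and vertical below 0.12 rad and contact force between pin and lid above 2 N and contact force between the fingers and pin above 2 N and linear speed of pin below 0.02 m/s); the arm keeps its last pose, push and grip.
It fails at once if a bystander was pushed more than 30 mm or knocked over (distance of any of spool, board_a, board_b, driver from where it was at the start of the episode above 0.03 m or angle between spool's own z axis and vertical above 0.5 rad).
It also fails if it takes over 58 s, if anything falls off the work surface, if the arm or the gripper's body presses on something with over 40 N, if the wrist force passes 120 N, or if a joint passes its speed limit or range.

### The arm

A 6-joint arm with a two-finger parallel gripper is mounted at the origin on the work surface. World frame = base frame: x ahead of the robot, y to its left, z up, the work surface at z = 0. Lengths are in m, angles in rad, forces in N, time in s.
With the tool pointing down it reaches from about 0.375 to 0.9 m from the base axis. Payload 3.1 kg.
Tool frame: the origin (TCP) lies at the centre of the arm's flange, where the gripper is bolted on; the fingertips stand 173 mm ahead of it and the grasp point (between the pads) lies 155 mm ahead of it; z points along the fingers, x is the direction in which the jaws open and shut, and the axes are right-handed (so a half turn about z gives the same grasp; the last joint's range is limited). The gripper opens to 85 mm and grips with 20 to 120 N. Pads are 22 mm wide; open, the fingers measure 114 mm over their backs; the gripper's body (76 mm by 85 mm) begins 54 mm behind the grasp point. The pads swing forward as they close: fully open they stand 13 mm farther back than shut.
Start: joints at [0.933, 0.527, 1.433, -0, 1.181, -0.178], TCP at [0.277, 0.56, 0.405] pointing down, gripper open.
Joint ranges: [-3.08, 3.08], [-0.75, 2.2], [0.22, 2.44], [-1.43, 4.57], [0, 2.65], [-2.85, 2.85]. Speed limits (rad/s): [2.79, 2.79, 3.14, 3.14, 3.14, 3.14].

### API

Orientations are given as a unit quaternion [x, y, z, w].
In Python, from station import manip gives the robot as it stands.
- The arm moves only by the shell command python3 -m jog 'ROWS' [OPENING] [FORCE]. ROWS is JSON, a list that holds one entry, the list of rows, each a list of 4 numbers: the shift along the world's x, y, z in mm, then the turn about the world's z in degrees. A call has exactly 8 rows; each row shifts and turns the commanded pose from where the row before left it; what a row does not reach is not made up. A row lasts 1/8 s, in which the tool goes at most 62.5 mm and 10.7 degrees, less where a joint would pass 70% of its speed; a pose out of reach is approached as far as the arm can. A call is refused whole if a number of a shift passes 62.5 or a number of a turn 10.7, either way. A call with a gripper value outside its range is refused whole. OPENING is the opening in per cent of the stroke, from 0 (shut) to 100 (fully open), set as the call begins (- or left out, the last holds). The fingers move at their own pace and stop on an object; FORCE is the grip in N (left out, the last holds). Time passes only in rows, so rows that do not move let the fingers close, or fill a call up. It gives the time, the measured TCP pose, the force and the opening at its end, in the units of the state.
- manip.sense(): the state, without advancing time (a new reading comes with each control period).
- manip.snapshot(name): name is "side" or "top"; returns the picture (420x560x3 uint8, red, green, blue); there is no depth.
- manip.camera_info(name): a dict with "fx", "fy", "cx", "cy" (pixels), "R" (3x3) and "t" (3): a world point X has camera coordinates R X + t. Camera axes: x right, y down, z forward; pixel columns grow to the right and rows downward; lengths in m; the calibration is good to about 2 mm. A picture is of the moment at which its call begins. camera_info takes no time and is no camera call.
- manip.sign_off(): hands the job in, once; it reports no verdict.
The state is a dict: "t": time; "q": joint angles; "qd": joint speeds; "tau": joint torques, N m; "tcp_pos": TCP position; "tool_rot": TCP orientation; "force": force on the tool from outside, world axes, zero at the start; "ft_torque": the same for the moment, N m; "finger_gap": opening from 0.0 (shut) to 1.0 (fully open).
Only numpy, scipy, OpenCV 4.12 (cv2) and the standard library are available. Lean on these libraries where they do the work, as an engineer would, in place of code of your own. Each camera call takes 0.05 s, during which the arm holds its last target. There are 200 camera calls.

## Working session

There is one attempt and no reset: what is moved stays moved. The work goes in short steps, Python scripts to look and compute and a shell command to move; the robot and the scene stay as the last step left them, time stands still between calls to the robot, and variables do not carry over. Pictures are saved under pics/ and viewed, about 8 in all and at most 12, crops included, and the job is handed in when it is done.

```bash
mkdir -p pics; ls; python3 - <<'E'
from station import manip
import cv2
for n in("top","side"):
    cv2.imwrite(f"pics/{n}0.png",manip.snapshot(n)[:,:,::-1]); print(n,manip.camera_info(n))
print(manip.sense())
E
```

```text
pics
top {'fx': 382.6106925107227, 'fy': 382.6106925107227, 'cx': 278.1405810847703, 'cy': 216.2144766051988, 'R': array([[ 0.00373382, -0.99995652,  0.00854457],
       [-0.99044477, -0.00487599, -0.13782373],
       [ 0.1378594 , -0.00794831, -0.99041992]]), 't': array([-0.11993265,  0.58301289,  0.84065915])}
side {'fx': 438.7095974806899, 'fy': 438.7095974806899, 'cx': 281.5333266966548, 'cy': 213.03556297256372, 'R': array([[-0.84893831,  0.52833691,  0.01280069],
       [ 0.33305095,  0.55364273, -0.76325408],
       [-0.41034231, -0.64369234, -0.64597163]]), 't': array([ 0.54016014, -0.07980714,  1.39290023])}
{'t': 0.1, 'q': array([ 9.33489325e-01,  5.28405682e-01,  1.43377727e+00, -2.22329647e-05,
        1.18145600e+00, -1.78483472e-01]), 'qd': array([-2.51469644e-04, -1.34692005e-03, -2.56272543e-03,  8.41785991e-04,
        2.45389483e-05, -2.52811329e-03]), 'tau': array([-4.11156934e-04, -4.43307388e+01, -1.78585196e+01, -2.33694636e-04,
        3.89027919e-03,  1.29863139e-05]), 'tcp_pos': array([0.27658571, 0.56011947, 0.4038102 ]), 'tool_rot': array([ 8.49377574e-01,  5.27784701e-01, -9.47322117e-04,  3.86691200e-04]), 'force': array([-0.83088279, -0.32893216, -0.54522843]), 'ft_torque': array([-0.01464217,  0.00994655,  0.01758164]), 'finger_gap': 0.9981112011108588}
```

View pics/top0.png

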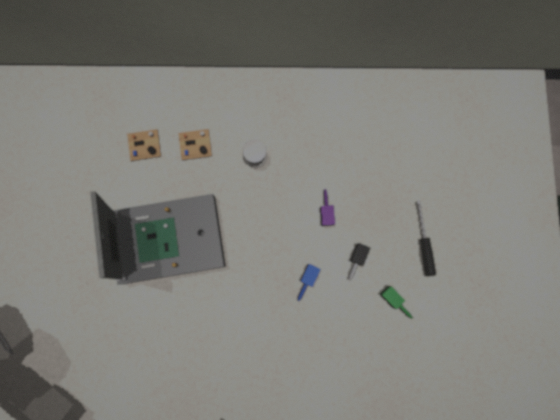

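View pics/side0.png

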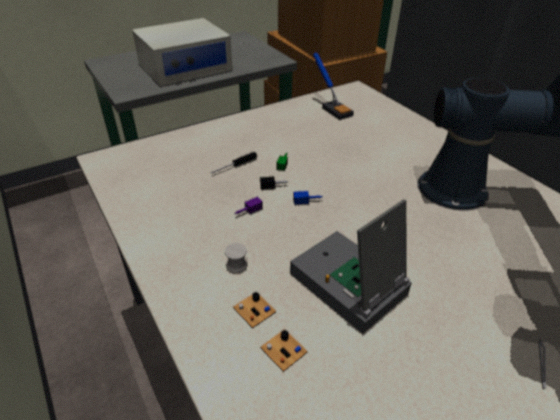

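Top view: the jig is at about (165,238) with its hinge on the left (+y). Its base hole is at (200,232). The pin-shaped things are black (360,254), blue (310,276), green (394,297) and purple (327,215). The black one with the steel shaft to (350,277) fits. I'll confirm it in a crop and measure.

```bash
cat > h.py <<'E'
import numpy as np, cv2
from station import manip
def ray(n,u,v):
    c=manip.camera_info(n);R=c["R"];o=-R.T@c["t"]
    return o,R.T@np.array([(u-c["cx"])/c["fx"],(v-c["cy"])/c["fy"],1])
def onz(n,u,v,z):
    o,d=ray(n,u,v);return o+d*(z-o[2])/d[2]
def proj(n,X):
    c=manip.camera_info(n);p=c["R"]@np.array(X)+c["t"];return np.array([c["fx"]*p[0]/p[2]+c["cx"],c["fy"]*p[1]/p[2]+c["cy"]])
E
python3 - <<'E'
from h import *
t=cv2.imread("pics/top0.png")
a=cv2.resize(t[180:300,85:235],None,fx=5,fy=5,interpolation=cv2.INTER_CUBIC)[:,:]
b=cv2.resize(t[200:300,320:400],None,fx=5,fy=5,interpolation=cv2.INTER_CUBIC)
a=cv2.resize(a,(500,400)); b=cv2.resize(b,(290,362))
im=np.zeros((400,790,3),np.uint8); im[:,:500]=a; im[:362,500:]=b
cv2.imwrite("pics/c0.png",im)
g=t.max(2)
roi=np.zeros_like(g);roi[235:282,343:373]=1
m=((g<65)&(roi>0)).astype(np.uint8)
n,l,s,c=cv2.connectedComponentsWithStats(m)
i=1+s[1:,4].argmax();print("grip",s[i],c[i])
cn=cv2.findContours((l==i).astype(np.uint8),0,2)[0][0];r=cv2.minAreaRect(cn);print(r)
print(onz("top",*c[i],0.025))
for p in [(200,232),(212,196),(224,266),(118,282)]: print(p,onz("top",*p,.045))
E
```

```text
grip [351 244  18  21 243] [359.11522634 253.99176955]
((359.0172424316406, 254.20689392089844), (13.184369087219238, 18.94092559814453), 21.801406860351562)
[ 0.49823827 -0.30559722  0.025     ]
(200, 232) [0.54580264 0.06034705 0.045     ]
(212, 196) [0.62927965 0.03536831 0.045     ]
(224, 266) [0.46927375 0.00400328 0.045     ]
(118, 282) [0.4329662  0.23946591 0.045     ]
```

View pics/c0.png

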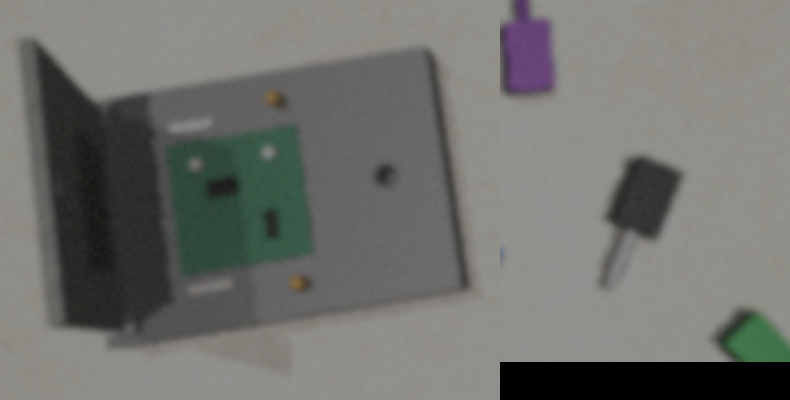

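The crop confirms the pin: black grip, steel shaft, tip at about (349,279), free end at about (364,246). The jig's base corners, hole and lid are clear too.

```bash
python3 - <<'E'
from h import *
A=onz("top",213.4,195,.045);B=onz("top",223.9,267,.045);H=onz("top",200.5,232.5,.045)
x=(A-B)/np.linalg.norm(A-B);y=np.array([-x[1],x[0],0]);print("len",np.linalg.norm(A-B),"yaw",np.degrees(np.arctan2(x[1],x[0])),"hole",H,"from corners",(A+B)/2+.04*y)
O=H+.08*y;O[2]=0;hg=O+.105*y+[0,0,.057];print("O",O,"hinge",hg)
for s,(u,v) in ((1,(92.5,192)),(-1,(101.5,277.5))):
    o,d=ray("top",u,v);k=(s*.075-(o-O)@x)/(d@x);P=o+d*k-hg
    print("lid corner",P@y,P[2],np.hypot(P@y,P[2]),np.arctan2(P[2],-P@y))
for n,p,z in(("free",(364.2,246.1),.03),("shoulder",(356.5,263),.03),("tip",(348.7,278.7),.015)):print(n,onz("top",*p,z))
for q in ((405,203),(360,240)):
  for s in(1,-1):
    o,d=ray("side",*q);k=(s*.075-(o-O)@x)/(d@x);P=o+d*k-hg;print("side",q,s,P@y,P[2],np.hypot(P@y,P[2]),np.arctan2(P[2],-P@y))
E
```

```text
len 0.16697061302436003 yaw 9.66453880372438 hole [0.54466573 0.05917479 0.045     ] from corners [0.54262818 0.05762389 0.045     ]
O [0.53123538 0.1380394  0.        ] hinge [0.51360806 0.24154919 0.057     ]
lid corner -0.04525222026722726 0.19649841232676618 0.20164173547669506 1.3444496224986355
lid corner -0.04590849421904906 0.196959744892301 0.2022392913098262 1.341799281477813
free [ 0.51625718 -0.31674064  0.03      ]
shoulder [ 0.4773931  -0.29795388  0.03      ]
tip [ 0.44137027 -0.2820944   0.015     ]
side (405, 203) 1 0.03465987909730497 0.32307978354395095 0.32493361437968526 1.6776672164064341
side (405, 203) -1 -0.04521065677353039 0.1951613464973881 0.20032961501627147 1.3431539597652637
side (360, 240) 1 -0.03921368490774633 0.18522996268101405 0.1893352903154979 1.3621739011024292
side (360, 240) -1 -0.13999700489838798 0.018287774939771788 0.14118641610568283 0.12989424656664955
```

```bash
python3 -m jog '[[[29,-37,-2,0],[29,-37,-2,0],[29,-37,-2,0],[29,-37,-2,0],[29,-37,-2,0],[29,-37,-2,0],[29,-37,-2,0],[29,-37,-2,0]]]' 0 40
```

```text
t: 1.1
tcp_pos: [0.5094, 0.263, 0.3883]
tool_rot: [0.849, 0.528, -0.0, -0.0]
force: [-0.1, 0.3, 0.7]
finger_gap: 0.003
```

```bash
python3 -m jog '[[[3.4,-19.7,0,0],[3.4,-19.7,0,0],[3.4,-19.7,-2,0],[3.4,-19.7,-2,0],[3.4,-19.7,-3,0],[2.4,-13.8,-11,0],[2.4,-13.8,-11,0],[2.4,-13.8,-11,0]]]'
python3 - <<'E'
from h import *
cv2.imwrite("pics/s1.png",manip.snapshot("side")[90:360,180:540,::-1])
E
```

```text
t: 2.1
tcp_pos: [0.533, 0.1236, 0.3476]
tool_rot: [0.849, 0.528, -0.0, -0.0]
force: [-0.7, -0.3, 0.1]
finger_gap: -0.002
```

View pics/s1.png

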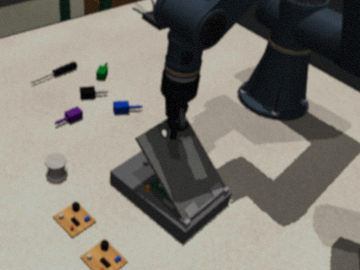

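The lid is following the fingers, now at about 0.7 rad. I'll push on below 0.5 and let it drop.

```bash
python3 -m jog '[[[1.4,-8,-12,0],[1.4,-8,-12,0],[1.2,-7,-13,0],[0.7,-4,-14,0],[0.5,-3,-14,0],[0,0,0,0],[0,0,60,0],[2,-50,0,0]]]'
python3 -m jog '[[[0,-60,0,0],[0,-60,0,0],[0,-60,0,0],[0,-60,0,0],[-8,-60,0,0],[-8,-60,0,0],[-8,-40,0,0],[0,0,0,0]]]' 70 20
python3 - <<'E'
from h import *
cv2.imwrite("pics/s2.png",cv2.resize(manip.snapshot("side")[100:360,190:470,::-1],None,fx=2,fy=2))
E
```

```text
t: 3.15
tcp_pos: [0.5418, 0.0464, 0.3476]
tool_rot: [0.848, 0.53, 0.004, 0.003]
force: [0.6, -0.5, -0.4]
finger_gap: 0.001
t: 4.15
tcp_pos: [0.5155, -0.3588, 0.3441]
tool_rot: [0.85, 0.526, 0.0, 0.001]
force: [-0.6, 0.6, -0.8]
finger_gap: 0.7
```

View pics/s2.png

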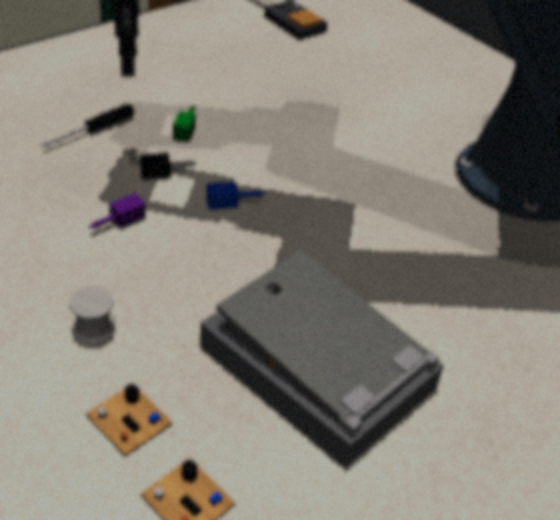

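Lid down near its posts. Now the pin, gripped near its free end so that it may hang tip-down.

```bash
python3 -m jog '[[[-0.5,14,0,1.5],[-0.5,14,-20,0],[-0.5,15,-40,0],[0,0,-40,0],[0,0,-30,0],[0,0,-20,0],[0,0,-13,0],[0,0,-3,0]]]' 60 20
python3 -m jog '[[[0,0,0,0],[0,0,0,0],[0,0,0,0],[0,0,0,0],[0,0,0,0],[0,0,0,0],[0,0,0,0],[0,0,0,0]]]' 10 20
python3 - <<'E'
from h import *
a=cv2.resize(manip.snapshot("side")[130:220,200:330,::-1],(400,277));b=cv2.resize(manip.snapshot("top")[200:300,300:430,::-1],(400,308))
im=np.zeros((308,800,3),np.uint8);im[:277,:400]=a;im[:,400:]=b
cv2.imwrite("pics/s3.png",im)
E
```

```text
t: 5.2
tcp_pos: [0.5148, -0.312, 0.1774]
tool_rot: [0.842, 0.539, -0.0, -0.0]
force: [-0.1, -0.1, 0.1]
finger_gap: 0.597
t: 6.2
tcp_pos: [0.515, -0.3129, 0.1786]
tool_rot: [0.842, 0.539, 0.0, 0.001]
force: [0.6, 0.2, 6.2]
finger_gap: 0.348
```

View pics/s3.png

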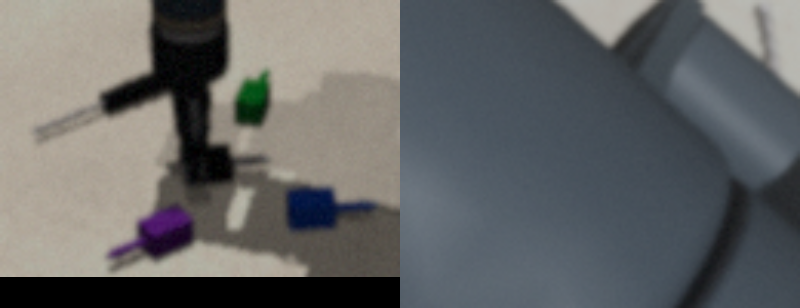

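Gripped near the free end (gap 0.348, about 30 mm; shaft towards the robot). I'll lift it and see if it swings.

```bash
python3 -m jog '[[[0,0,10,0],[0,0,20,0],[0,0,30,0],[0,0,40,0],[0,0,30,0],[0,0,0,0],[0,0,0,0],[0,0,0,0]]]'
python3 - <<'E'
from h import *
a=manip.snapshot("side")[80:220,180:330,::-1]
cv2.imwrite("pics/s4.png",cv2.resize(a,None,fx=3,fy=3))
E
```

```text
t: 7.3
tcp_pos: [0.5142, -0.3121, 0.3064]
tool_rot: [0.842, 0.539, -0.0, -0.001]
force: [-0.7, 0.1, -1.8]
finger_gap: 0.351
```

View pics/s4.png

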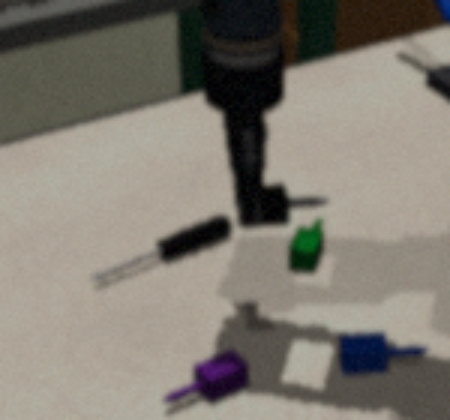

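Still horizontal (grip at about (265,205) in the crop, shaft level to the right), so friction holds it and I have to turn it by contact. Plan:
1. Set it down and re-grip nearer the shoulder.
2. Lay the overhanging free end on the lid's near edge and lower, so the edge levers the tip down.

```bash
python3 -m jog '[[[0,0,-40,0],[0,0,-40,0],[0,0,-30,0],[0,0,-13,0],[0,0,-5,0],[0,0,0,0],[0,0,0,0],[0,0,0,0]]]'
python3 -m jog '[[[0,0,0,0],[0,0,0,0],[0,0,0,0],[0,0,0,0],[-5.1,2.5,0,0],[-5.1,2.5,0,0],[-5.1,2.5,0,0],[0,0,0,0]]]' 60 20
python3 -m jog '[[[0,0,0,0],[0,0,0,0],[0,0,0,0],[0,0,0,0],[0,0,0,0],[0,0,0,0],[0,0,0,0],[0,0,0,0]]]' 10 20
python3 -m jog '[[[0,0,15,0],[0,0,30,0],[0,0,30,0],[0,0,40,0],[0,20,0,8.6],[0,50,0,8.6],[0,60,0,8.6],[0,60,0,8.6]]]'
```

```text
t: 8.35
tcp_pos: [0.5149, -0.3127, 0.1807]
tool_rot: [0.842, 0.539, 0.0, 0.001]
force: [0.4, -0.0, -1.2]
finger_gap: 0.352
t: 9.35
tcp_pos: [0.4988, -0.3047, 0.1796]
tool_rot: [0.842, 0.539, -0.0, -0.001]
force: [-0.6, -0.8, 0.2]
finger_gap: 0.601
t: 10.35
tcp_pos: [0.4995, -0.3052, 0.1799]
tool_rot: [0.842, 0.539, 0.0, 0.0]
force: [-0.7, -1.2, 5.2]
finger_gap: 0.35
t: 11.35
tcp_pos: [0.4988, -0.1133, 0.2951]
tool_rot: [0.644, 0.765, 0.0, -0.0]
force: [1.2, 0.4, -0.1]
finger_gap: 0.354
```

```bash
python3 -m jog '[[[-10,35,0,0],[-10,35,0,0],[-10,35,0,0],[-10,35,0,0],[-8,26,-5,0],[-7,20,-10,0],[0,0,0,0],[0,0,0,0]]]'
python3 - <<'E'
from h import *
a=manip.snapshot("side")[170:330,280:430,::-1];b=manip.snapshot("top")[180:300,90:240,::-1]
im=np.zeros((426,800,3),np.uint8);im[:426,:400]=cv2.resize(a,(400,426));im[:320,400:]=cv2.resize(b,(400,320))
cv2.imwrite("pics/s5.png",im)
E
```

```text
t: 12.35
tcp_pos: [0.4447, 0.0707, 0.2801]
tool_rot: [0.645, 0.764, 0.0, 0.0]
force: [0.0, -1.2, -0.6]
finger_gap: 0.354
```

View pics/s5.png

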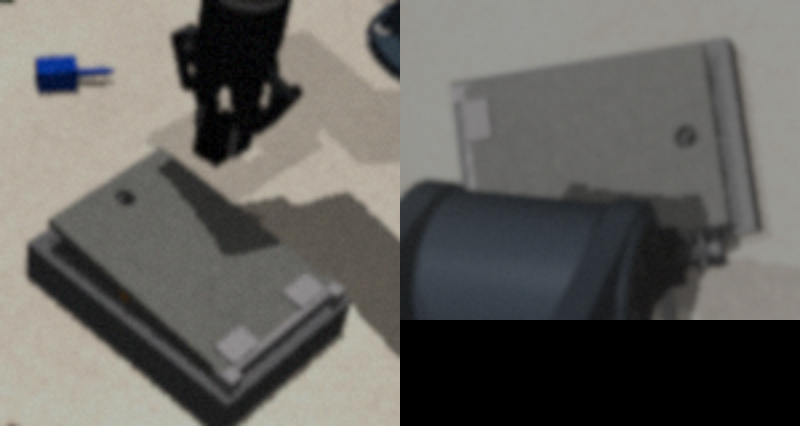

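The pin is level beside the lid's near edge, with the free end over the lid and clear space under the tip. Lowering.

```bash
python3 -m jog '[[[0,0,-10,0],[0,0,-8,0],[0,0,-5,0],[0,0,-4,0],[0,0,-4,0],[0,0,-4,0],[0,0,-4,0],[0,0,-3,0]]]'
python3 -m jog '[[[0,0,-3,0],[0,0,-3,0],[0,0,-3,0],[0,0,0,0],[0,0,0,0],[0,0,0,0],[0,0,0,0],[0,0,0,0]]]'
```

```text
t: 13.45
tcp_pos: [0.4441, 0.0709, 0.2383]
tool_rot: [0.645, 0.764, -0.0, 0.0]
force: [-4.5, -3.3, 13.9]
finger_gap: 0.347
t: 14.45
tcp_pos: [0.4425, 0.0707, 0.2292]
tool_rot: [0.645, 0.764, -0.002, -0.002]
force: [-5.8, -4.8, 11.7]
finger_gap: 0.348
```

```bash
python3 -m jog '[[[-0.5,0,-3,0],[-0.5,0,-3,0],[0,0,-3,0],[0,0,-2,0],[0,0,0,0],[0,0,0,0],[0,0,0,0],[0,0,0,0]]]'
python3 - <<'E'
from h import *
a=manip.snapshot("side")[130:330,280:430,::-1];b=manip.snapshot("top")[180:300,90:240,::-1]
im=np.zeros((532,800,3),np.uint8);im[:532,:400]=cv2.resize(a,(400,532));im[:320,400:]=cv2.resize(b,(400,320))
cv2.imwrite("pics/s6.png",im)
E
```

```text
t: 15.45
tcp_pos: [0.4417, 0.0706, 0.2184]
tool_rot: [0.645, 0.764, -0.001, -0.001]
force: [-5.6, -6.5, 13.4]
finger_gap: 0.346
```

View pics/s6.png

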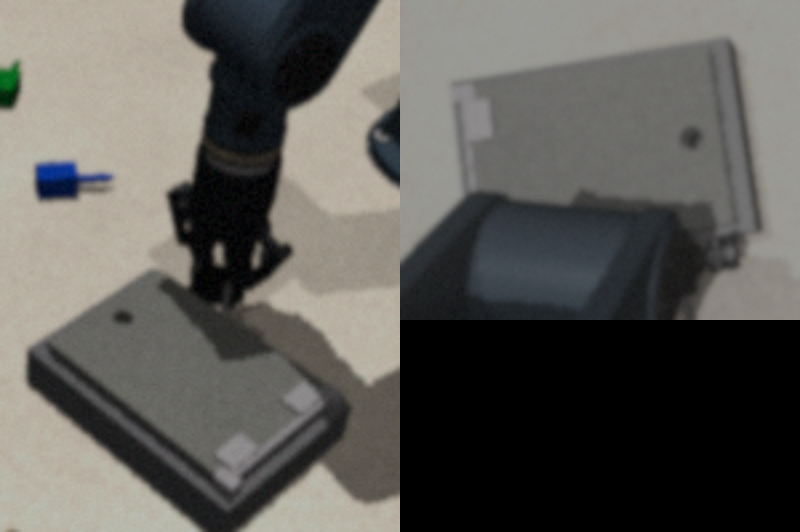

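The lid edge has levered the pin: from TCP height and edge position I get about 59° tip-down, with the lid pressed shut at (120,317). I'll lift away, carry it over the lid hole, and look.

```bash
python3 -m jog '[[[-4,-0.7,0,0],[-4,-0.7,2,0],[0,0,40,0],[0,0,60,0],[30,0,10,0],[50,-2,0,0],[50,-2,0,0],[14,-1,0,0]]]'
python3 -m jog '[[[0,0,0,0],[0,0,0,0],[0,0,0,0],[0,0,0,0],[0,0,0,0],[0,0,0,0],[0,0,0,0],[0,0,0,0]]]'
python3 - <<'E'
from h import *
s=manip.snapshot("side")[:,:,::-1];cv2.imwrite("pics/full7.png",s)
a=s[100:300,200:400]
cv2.imwrite("pics/s7.png",cv2.resize(a,None,fx=3,fy=3,interpolation=cv2.INTER_CUBIC))
E
```

```text
t: 16.55
tcp_pos: [0.582, 0.0643, 0.3295]
tool_rot: [0.645, 0.764, 0.001, 0.001]
force: [-0.4, -0.4, -0.7]
finger_gap: 0.351
t: 17.55
tcp_pos: [0.5794, 0.0646, 0.3297]
tool_rot: [0.645, 0.764, -0.0, -0.0]
force: [0.6, -0.4, -1.6]
finger_gap: 0.348
```

View pics/s7.png

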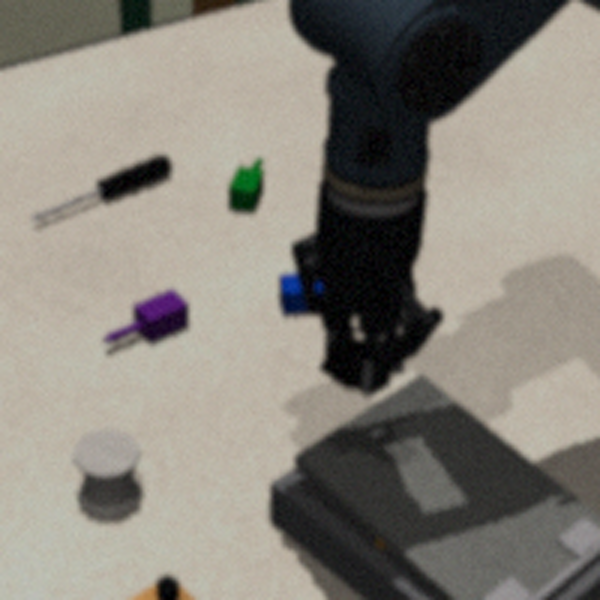

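```bash
python3 - <<'E'
from h import *
P=np.array([.5794,.0646,.3297-.1646]);x=np.array([.986,.168,0]);z=np.array([0,0,1.])
f=lambda X:((proj("side",X)-[200,100])*3).round()
print("pad",f(P),"P top",proj("top",P))
for a in(0,20,40,60,75,90):
    d=np.cos(np.radians(a))*x+np.sin(np.radians(a))*z
    print(a,"tip",f(P-.064*d),"shoulder",f(P-.022*d),"free",f(P+.024*d))
    print("  top",proj("top",P-.064*d))
print("hole78",f([.5447,.059,.078]))
s=cv2.imread("pics/full7.png")
c=cv2.convertScaleAbs(s[195:245,295:360],alpha=2.5,beta=15)
b=manip.snapshot("top")[200:290,150:280,::-1]
im=np.zeros((400,800,3),np.uint8)
im[:308,:400]=cv2.resize(c,(400,308),interpolation=cv2.INTER_CUBIC);im[:277,400:]=cv2.convertScaleAbs(cv2.resize(b,(400,277),interpolation=cv2.INTER_CUBIC),alpha=1.8)
cv2.imwrite("pics/s8.png",im)
E
```

```text
pad [355. 369.] P top [186.61999332 209.17401606]
0 tip [412. 334.] shoulder [375. 357.] free [333. 383.]
  top [190.94568955 241.09448957]
20 tip [406. 357.] shoulder [373. 365.] free [335. 374.]
  top [193.05121202 240.00188344]
40 tip [395. 381.] shoulder [369. 373.] free [339. 364.]
  top [194.30066442 235.41065274]
60 tip [379. 403.] shoulder [363. 381.] free [346. 355.]
  top [194.62449703 228.06373923]
75 tip [364. 418.] shoulder [358. 386.] free [351. 350.]
  top [194.27019793 221.27670525]
90 tip [350. 429.] shoulder [353. 390.] free [357. 345.]
  top [193.44038719 213.83460968]
hole78 [378. 430.]
```

View pics/s8.png

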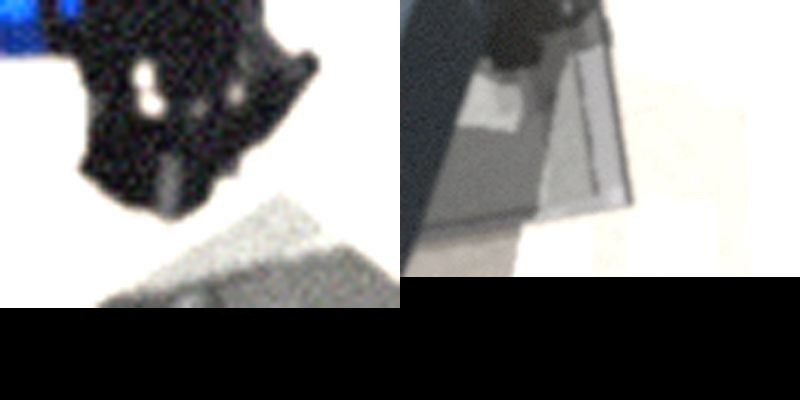

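The shaft does not show where a 60° pin would put it (about (193,242) in the left crop), so the picture is inconclusive. I'll swing to a clear background with the pin in profile for the side camera and read the silhouette numerically.

```bash
python3 -m jog '[[[-10,-50,15,-10.4],[-10,-60,15,-10.4],[-10,-60,0,-10.4],[0,-20,0,-10.4],[0,0,0,0],[0,0,0,0],[0,0,0,0],[0,0,0,0]]]'
cat > prof.py <<'E'
from h import *
import sys
st=manip.sense();p=st["tcp_pos"];q=st["tool_rot"];psi=2*np.arctan2(q[1],q[0])
P=p-[0,0,.1646];c=proj("side",P);u=np.array([np.sin(psi),-np.cos(psi),0])  # tip->free
print("tcp",p.round(4),"yaw",np.degrees(psi).round(1),"pad px",c.round(1))
for a in(0,30,60,90):
    d=np.cos(np.radians(a))*u+np.sin(np.radians(a))*np.array([0,0,1]);print(a,"tip",proj("side",P-.064*d).round(1),"shoulder",proj("side",P-.022*d).round(1))
s=cv2.cvtColor(manip.snapshot("side"),cv2.COLOR_RGB2GRAY)
x0,y0=int(c[0])-28,int(c[1])-22
print("x0,y0",x0,y0)
for r in s[y0:y0+60,x0:x0+75]: print("".join("#" if v<45 else "+" if v<80 else "-" if v<115 else "." for v in r))
E
python3 prof.py
```

```text
t: 18.65
tcp_pos: [0.5495, -0.1241, 0.3596]
tool_rot: [0.874, 0.486, -0.0, -0.0]
force: [0.3, 0.5, -1.2]
finger_gap: 0.346
tcp [ 0.5495 -0.1241  0.3596] yaw 58.2 pad px [285.7 168.3]
0 tip [310.7 168.5] shoulder [294.3 168.4]
30 tip [306.7 178.7] shoulder [293.  171.9]
60 tip [297.4 185.8] shoulder [289.8 174.4]
90 tip [285.2 188.3] shoulder [285.5 175.3]
x0,y0 257 146
.......................-############+......................................
.......................-############-......................................
.......................-############-......................................
.......................-############-......................................
.......................-############+......................................
.......................-############-......................................
.......................-############-......................................
.......................-############-......................................
.......................-############-......................................
.......................+###########+-.......
[... 3131 characters left out ...]
+++++--.........
-...................................+################+++++++++++--.........
++-.................................+###############+++----------..........
+++-................................+###############+-----.................
++++-...............................+###############+-----------...........
##+++-..............................-###############+------------..........
####+-..............................-+##############-.....-----............
#####-..............................-+#############+-......................
#####-...............................+++++++++++++++-......................
#####-...............................---------------.......................
```

The silhouette shows the shaft from (295,171) to the tip at (304,178), so the pin is about 37° tip-down, with the tip 48 mm ahead of and 32 mm below the pads. To bring it the rest of the way, I'll put the tip against the base block's front (-y) wall and arc the gripper over it.

```bash
python3 -m jog '[[[4,10,0,-9.7],[4,15,0,-9.7],[4,20,-20,-9.7],[0,20,-40,-9.7],[0,15,-40,-9.7],[0,4.6,-20,0],[0,0,-7.6,0],[0,0,0,0]]]'
python3 -m jog '[[[-1,6,0,0],[-1,6,0,0],[-0.9,5,5,0],[-0.9,5,6,0],[-0.9,5,5,0],[-0.8,4,4,0],[-0.9,5,4,0],[0,0,0,0]]]'
python3 -m jog '[[[-0.9,5,3,0],[-0.9,5,2,0],[-0.9,5,2,0],[-0.9,5,1,0],[-0.7,4,0,0],[-0.6,3.5,0,0],[-0.4,2,0,0],[0,0,0,0]]]'
```

```text
t: 19.7
tcp_pos: [0.5616, -0.0407, 0.2321]
tool_rot: [0.997, 0.083, 0.0, 0.0]
force: [0.2, 0.2, -0.7]
finger_gap: 0.347
t: 20.7
tcp_pos: [0.5551, -0.0042, 0.2567]
tool_rot: [0.997, 0.083, 0.0, 0.0]
force: [1.3, -2.6, -0.3]
finger_gap: 0.347
t: 21.7
tcp_pos: [0.5496, 0.025, 0.264]
tool_rot: [0.997, 0.083, -0.0, -0.0]
force: [-0.2, -0.8, -0.2]
finger_gap: 0.344
```

```bash
python3 -m jog '[[[0,0,50,0],[0,-10,35,9.7],[0,-40,10,9.7],[0,-50,0,9.7],[0,-50,0,9.7],[0,0,0,9.7],[0,0,0,0],[0,0,0,0]]]' - 40
python3 prof.py
```

```text
t: 22.7
tcp_pos: [0.5495, -0.1248, 0.3589]
tool_rot: [0.875, 0.484, -0.0, -0.0]
force: [0.1, 0.2, -0.5]
finger_gap: 0.348
tcp [ 0.5495 -0.1248  0.3589] yaw 57.9 pad px [285.5 168.4]
0 tip [310.5 168.7] shoulder [294.1 168.5]
30 tip [306.6 178.8] shoulder [292.8 172. ]
60 tip [297.3 185.9] shoulder [289.6 174.6]
90 tip [285.1 188.4] shoulder [285.4 175.4]
x0,y0 257 146
.......................+############+......................................
.......................+############-......................................
.......................+############-......................................
.......................+############-......................................
.......................+############-......................................
.......................+############-......................................
.......................+############-......................................
.......................+############-......................................
.......................+############-......................................
......................-+###########+-........
[... 3130 characters left out ...]
++++++-.........
-...................................+################+++++++++++--.........
++-.................................+###############++++--------...........
+++-................................+###############+-----.................
++++-...............................+###############+-----------...........
++#++-..............................-###############+------------..........
++###-..............................-##############+-.....-----............
#####-..............................-+#############+-......................
#####-...............................-+++#++++++++++-......................
#####-...............................---------------.......................
```

The pin is now about 13° off upright (shaft (287,177) to (289,184)). The holes will take out the rest. Next I refine the hole position from both views.

```bash
python3 - <<'E'
from h import *
print("shut lid hole (s6)",onz("top",199.5,231.7,.065))
for n in("top","side"):
    c=proj(n,[.545,.060,.0776]);g=cv2.cvtColor(manip.snapshot(n),cv2.COLOR_RGB2GRAY)
    x0,y0=int(c[0])-14,int(c[1])-10
    w=g[y0:y0+20,x0:x0+28].astype(int);print(n,"pred",c.round(1),x0,y0)
    for r in w: print(" ".join("%3d"%v for v in r))
E
```

```text
shut lid hole (s6) [0.54453842 0.05754853 0.065     ]
top pred [197.3 230.9] 183 220
120 118 120 122 121 120 120 120 120 119 116 118 118 120 119 117 115 107  96  82  76  73  73  74  73  72  73  74
121 119 119 120 119 119 119 119 119 117 117 118 118 120 118 117 111 101  86  78  73  74  77  73  73  73  74  73
122 122 121 122 121 120 119 119 117 119 118 117 118 119 119 115 108  93  79  75  74  74  73  74  74  73  74  71
122 121 120 118 119 119 120 118 119 117 118 118 120 120 117 111  97  83  76  73  73  73  72  72  71  72  74  72
122 122 122 121 120 120 119 118 118 120 117 119 119 117 114 103  87  77  75  74  74  74  74  72  74  73  75  73
120 121 120 118 118 118 120 120 120 119 120 118 116 113 106  92  79  75  75  75  73  74  73  73  73  72  73  73
118 118 117 118 118 120 119 119 118 121 116 114 110 102  92  84  76  74  75  74  71  71  72  73  71  71  74  72
119 117 118 117 121 119 119 121 119 118 113 105  94  83  79  73  73  74  72  72  75  73  73  74  72  72  71  71
119 118 116 119 119 119 120 121 120 115 106  90  77  72  70  72  75  74  75  74  74  72  74  72  72  72  74  73
119 120
[... 2796 characters left out ...]
  98 100  94  96  95  91  95
 92  95  95  88  96  94  95  91  95  88  94  94  94  87  82  80  78  84  89  97  98  92  95  96  99  93  94  94
 98  92  93  94  99  99  96  93  97  92  92  96  92  96  92  91  92  99  97  94  97  97  97  95  91  96  92  94
 96  95  94  97 100  94  95  95  89  96  96  94  95  93  98  91  92  95  94  96  91  96  94  93  93  94  92  94
 98 100  96  93  95  97  94  95  99  96  91  98  93  96  96  95  95  97  96  97  93  95  96  93  93  97  95  94
 94  95  94  99  95  97  96  93  92  95 101  97  97  95  93  98  92  95  95  92  92  96  92  97  93  97  92  92
 87  93  98  90  90  96 100  94  97  94  97 100  95  97  93  96  98  95  88  89  96  98  96  93  96  95  96  96
```

Both views put the lid hole at about (0.5445, 0.060, 0.078), which agrees with the base hole at (0.5447, 0.059). Moving the tip above it.

```bash
python3 -m jog '[[[0.5,25,0,0],[1,40,0,0],[1,50,0,0],[1,45,0,0],[0,19,-10,0],[0,0,-20,0],[0,0,-12,0],[0,0,0,0]]]'
sed -i 's/y0:y0+60/y0:y0+50/' prof.py; sed -i 's/v<45/v<42/;s/v<80/v<65/;s/v<115/v<105/' prof.py; python3 prof.py; python3 -c "
from h import *
print(proj('side',[.5445,.0598,.0776]),proj('side',[.5445,.0598,.094]))"
```

```text
t: 23.85
tcp_pos: [0.5529, 0.0534, 0.3158]
tool_rot: [0.875, 0.485, -0.001, -0.001]
force: [0.0, 0.9, -1.0]
finger_gap: 0.343
tcp [0.5529 0.0534 0.3158] yaw 58.0 pad px [324.4 220.9]
0 tip [351.5 221.2] shoulder [333.7 221. ]
30 tip [346.4 231.1] shoulder [332.  224.4]
60 tip [335.7 238.1] shoulder [328.4 226.9]
90 tip [322.4 240.5] shoulder [323.7 227.8]
x0,y0 296 198
#############++----...--################-..................................
#############--........-###############+-..................................
#############--........-+##############+...................................
#############--..---.---+##############-...................................
############+-.........-+##############-...................................
###########+-...........-##############-...................................
-++----------...........-##############-...................................
........................-##############-...................................
........................-##############-...................................
.......................-+##############-....
[... 2427 characters left out ...]
+++++++++-++++++++++++--............
....................--+############+++++++++-----+++++++++++++--...........
...................-++#############+++++----------+++++++++++++--..........
.................--+################+++-----------++++++++++++++--.........
................--+++#############+++++-------..---++++#++++++++++--.......
..............--++++++#############+++++-------.---++++++++++++++++-.......
.............--++++++++############++++++-----------++++++++++++++++--.....
............-+++++++++++###########+++++++-----------++++++++++++#++++-....
..........--+++++++++++############+++++++------------+++++++++++++++++-...
[326.38502821 243.64742108] [326.91504682 238.81942177]
```

The tip pixel, about (327,239), agrees with the target (326.9,238.8). Lowering it into the lid hole, then bringing the gripper over the tip.

```bash
python3 -m jog '[[[0,0,-6,0],[0,0,-6,0],[0,0,-5,0],[0,0,-4,0],[0,0,-3,0],[0,0,0,0],[0,0,0,0],[0,0,0,0]]]'
python3 -m jog '[[[-1.5,1,0,0],[-1.5,1,0,0],[-1.5,1,0,0],[-1.3,1,0,0],[-1.2,0.8,0,0],[-1.2,0.8,0,0],[0,0,0,0],[0,0,0,0]]]'
```

```text
t: 24.9
tcp_pos: [0.5532, 0.0538, 0.2932]
tool_rot: [0.875, 0.485, 0.0, 0.0]
force: [-1.2, -0.3, -0.4]
finger_gap: 0.344
t: 25.9
tcp_pos: [0.5466, 0.0585, 0.2936]
tool_rot: [0.874, 0.485, 0.002, 0.002]
force: [3.7, -5.0, -2.0]
finger_gap: 0.343
```

```bash
python3 -m jog '[[[-0.5,0,-4,0],[-0.5,0,-4,0],[-0.5,0,-4,0],[0,0,-3,0],[0,0,-3,0],[0,0,-2,0],[0,0,0,0],[0,0,0,0]]]' - 25
python3 prof.py
```

```text
t: 26.9
tcp_pos: [0.5462, 0.0586, 0.2745]
tool_rot: [0.875, 0.485, 0.004, 0.003]
force: [5.0, -2.9, 0.3]
finger_gap: 0.342
tcp [0.5462 0.0586 0.2745] yaw 58.0 pad px [326.6 234. ]
0 tip [353.  234.3] shoulder [335.7 234.1]
30 tip [348.  243.8] shoulder [334.1 237.4]
60 tip [337.6 250.4] shoulder [330.5 239.8]
90 tip [324.6 252.7] shoulder [325.9 240.6]
x0,y0 298 212
.......................-################-..................................
........................+###############-..................................
........................-##############+...................................
........................-##############-...................................
........................+##############-...................................
........................+##############-...................................
........................+#############+-...................................
........................-#############+-...................................
........................+#############+-...................................
.......................-+#############+-.......
[... 2368 characters left out ...]
++++++++++++++--
.....-.-----++++++++++++##########+++++++++++-----.---+++++++++++++++++++++
...-.--.-----+++++++++++###########++++++++++---.------++++++++++++++++++++
.----.-.------+++++++++++##########++++++++++--...------+++++++++++++++++++
----..-..-----++++++++++++#######+#+++++++++++---.--..---++++++++++++++++++
-++----..--.--+++++++++++++++++++#+++++++++++++----------++++++++++++++++++
-++----.--.----++++++++++++++++++++++++++++++++------.---++++++++++++++++++
--+++-----..-.--+++++++++++++++++++++++++++++++++--.------+++++++++++++++++
--+#++----..-.---+++++++++++++++++++++++++++++++++---------++++++++++++++++
--+###++---.-..---++++++++++++++++++++++++++++++++----.-----+++++++++++++++
```

The pin is in the lid hole but still about 14° off upright by its edge slope. I'll push the gripper further over, against the lid hole's wall, at the lowest grip.

```bash
python3 -m jog '[[[-1.3,0.8,0,0],[-1.3,0.8,0,0],[-1.3,0.8,0,0],[-1.3,0.8,0,0],[-1.3,0.8,0,0],[-0.8,0.5,0,0],[0,0,0,0],[0,0,0,0]]]' - 20
python3 prof.py | head -45
```

```text
t: 27.95
tcp_pos: [0.5404, 0.0623, 0.2756]
tool_rot: [0.874, 0.485, 0.006, 0.005]
force: [7.1, -7.2, 4.0]
finger_gap: 0.349
tcp [0.5404 0.0623 0.2756] yaw 58.1 pad px [329.5 233.7]
0 tip [355.9 234. ] shoulder [338.6 233.8]
30 tip [350.9 243.5] shoulder [336.9 237.1]
60 tip [340.4 250.1] shoulder [333.3 239.5]
90 tip [327.3 252.4] shoulder [328.7 240.3]
x0,y0 301 211
.......................+################-..................................
.......................-################-..................................
.......................-###############+-..................................
........................+##############+...................................
........................+##############-...................................
.......................-###############-...................................
.......................-##########+###+-...................................
.......................-##############+-...................................
.......................-+#############+....................................
.......................-##############+.......
[... 1533 characters left out ...]
................
.................--########################+++++++++++++--.................
................-+######################+++++++++++++++++--................
..............--+######################++-----+++++++++++++-...............
.............--+###########+#########+++-------+++++++++++++-..............
............--+++########++++#######++++--------+++++++++++++-.............
..........--+++++#########++######++++++--------+++++++++++++++-...........
.........-++++++++########+++#####+++++++--------+++++++++++++++-..........
.......--++++++++++##############+++++++++--------+++++++++#+++++-.........
.......-++++++++++++++##########++++++++++----.----+++++++++++++++--.......
```

```bash
python3 -m jog '[[[-1.3,0.8,0,0],[-1.3,0.8,0,0],[-1.3,0.8,0,0],[-1.3,0.8,0,0],[-0.8,0.5,0,0],[0,0,0,0],[0,0,0,0],[0,0,0,0]]]' - 20
python3 prof.py | sed -n '1,42p' | cut -c1-45
```

```text
t: 29.0
tcp_pos: [0.5345, 0.066, 0.2755]
tool_rot: [0.874, 0.485, 0.006, 0.005]
force: [7.3, -7.1, 3.6]
finger_gap: 0.346
tcp [0.5345 0.066  0.2755] yaw 58.1 pad px [3
0 tip [358.8 234.1] shoulder [341.4 233.9]
30 tip [353.7 243.5] shoulder [339.8 237.2]
60 tip [343.2 250.2] shoulder [336.2 239.5]
90 tip [330.1 252.5] shoulder [331.6 240.4]
x0,y0 304 211
.......................+################-....
.......................-################-....
.......................-################-....
........................+##############+.....
.......................-###############-.....
.......................-###############-.....
.......................-###############-.....
.......................-##############+-.....
.......................-##############+......
......................-+##############+......
..................-+-++###############+-.....
.................-#####################-.....
.................-#####################+.....
.................-#####################+.....
.................-#####################-.....
.................-#####################-.....
.......
[... 212 characters left out ...]
###--.....
.................-####################---....
.................-###################+-----..
.................-###################+------.
.................-+#################++++++++-
..................+##################+++#+###
..................-##########################
..................+##########################
.................-+##########################
................--###########################
...............-++#########################++
.............--++#######+###############+++++
............--++#######++#############++++---
...........-++++#######++###########+#+------
.........-++++++#######+++##########+++------
........-++++++++######+#+##########++++-----
```

Edge slopes and shaft position, (328,244), now give about 7° tilt. The pin has slid about 10 mm along the pads but is still held. I'll move back 6 mm to centre the tip over the base hole, then go down.

```bash
python3 -m jog '[[[1.7,-1,0,0],[1.7,-1,0,0],[1.6,-1.1,0,0],[0,0,0,0],[0,0,-3,0],[0,0,-3,0],[0,0,-3,0],[0,0,0,0]]]' - 30
python3 prof.py | sed -n '1,50p' | cut -c1-45
```

```text
t: 30.05
tcp_pos: [0.536, 0.0644, 0.2641]
tool_rot: [0.875, 0.485, 0.001, 0.001]
force: [5.0, -1.6, 0.6]
finger_gap: 0.346
tcp [0.536  0.0644 0.2641] yaw 58.0 pad px [3
0 tip [357.3 237.3] shoulder [340.1 237.2]
30 tip [352.3 246.7] shoulder [338.4 240.4]
60 tip [341.9 253.2] shoulder [334.8 242.7]
90 tip [328.9 255.5] shoulder [330.3 243.6]
x0,y0 303 215
.......................-################+....
........................+###############-....
........................+##############+-....
........................-##############-.....
........................+#########+####-.....
........................+##############-.....
........................+##############-.....
........................+#############+-.....
.......................-##############+......
..................----++##############+......
..................+####################-.....
.................-+####################-.....
..................+####################+.....
..................+####################+.....
..................-####################+.....
..................-####################+.....
......
[... 581 characters left out ...]
###++-----
............-+++++###################++------
..........-++++++####################+++-----
........--++++++++#######+##########+++++----
.......-++++++++++######+##########+++++++---
......-+++++++++++#######+#########+++++++---
.....--++++++++++++++++###########+++++++#+--
.....-----+++++++++++++++#########+++++++++--
..---------+++++++++++++########+++++++++++--
.-----------+++++++++++++##########+++++++++-
--.---------++++++++++++###########+++++++++-
-.-----.-----++++++++++++##########++++++++++
..-------.---+++++++++++############+++++++++
--.---.--.----+++++++++++##########++++++++++
---.-------.--+++++++++++++++#+###+++++++++++
-------.--..----+++++++++++++++++++++++++++++
```

```bash
python3 -m jog '[[[1.5,-0.9,0,0],[1,-0.6,-2,0],[0,0,-2,0],[0,0,-2,0],[0,0,-2,0],[0,0,-2,0],[0,0,0,0],[0,0,0,0]]]' - 30
```

```text
t: 31.1
tcp_pos: [0.5384, 0.0628, 0.2544]
tool_rot: [0.875, 0.485, 0.001, 0.001]
force: [4.5, -2.2, 3.9]
finger_gap: 0.34
```

```bash
python3 -m jog '[[[0.9,-0.5,-2,0],[0.9,-0.5,-2,0],[0,0,-2,0],[0,0,-2,0],[0,0,-1,0],[0,0,0,0],[0,0,0,0],[0,0,0,0]]]' - 40
python3 prof.py | sed -n '1,50p' | cut -c1-60
```

```text
t: 32.1
tcp_pos: [0.5393, 0.0621, 0.2454]
tool_rot: [0.875, 0.485, -0.0, -0.0]
force: [2.7, -0.8, 6.7]
finger_gap: 0.342
tcp [0.5393 0.0621 0.2454] yaw 58.0 pad px [328.7 242.5]
0 tip [354.7 242.8] shoulder [337.7 242.6]
30 tip [349.8 251.9] shoulder [336.1 245.8]
60 tip [339.5 258.3] shoulder [332.5 248.1]
90 tip [326.7 260.6] shoulder [328.  248.9]
x0,y0 300 220
........................+################-..................
........................-################-..................
........................-###############+-..................
.........................+########+#####-...................
.........................+########+####+-...................
........................-##############-....................
........................-##############-....................
........................-+#############-....................
........................-##############-....................
....................-.--+##############-....................
...................-+++################+....................
..................-+###################+-...................
.
[... 1250 characters left out ...]
###+++#+++++++----+++++++++++
.....--.----++++++++++++++########+++++++++++----++#++++++++
....--------++++++++++++###########+++++++++++----++++++++++
...-----------+++++++++++###########++++++++++------++++++++
..--.--.------+++++++++++###########+++++++++++------+++++++
-.-.------.----++++++++++############+++++++++++-----+++++++
--.--.----..----+++++++++############++++++++++++-----++++++
+----.---.--.---+++++++++##+++###++#+++++++++++++-----++++++
++--------.------+#+++++++++++++#+++++++++++++++++-----+++++
+#++------.-------+++++++++++++++++++++++++++++++++-----++++
###++---...--.----++++++++++++++++++++++++++++++++++-----+++
####++---.-.--.-----++#+++++++++++++++++++++++++++++-----+++
```

```bash
python3 -m jog '[[[0.4,-0.2,-1,0],[0.4,-0.2,-1,0],[0,0,-1,0],[0,0,-1,0],[0,0,-1,0],[0,0,0,0],[0,0,0,0],[0,0,0,0]]]' - 60
```

```text
t: 33.15
tcp_pos: [0.5397, 0.0619, 0.2405]
tool_rot: [0.875, 0.485, -0.001, -0.001]
force: [1.1, -0.1, 8.6]
finger_gap: 0.339
```

```bash
python3 -m jog '[[[0,0,-1,0],[0,0,-1,0],[0,0,-1,0],[0,0,-1,0],[0,0,-1,0],[0,0,0,0],[0,0,0,0],[0,0,0,0]]]' - 60
python3 - <<'E'
from h import *
s=manip.snapshot("side")[200:300,270:380,::-1];t=manip.snapshot("top")[180:280,90:250,::-1]
im=np.zeros((600,800,3),np.uint8)
im[:364,:400]=cv2.convertScaleAbs(cv2.resize(s,(400,364),interpolation=cv2.INTER_CUBIC),alpha=1.8,beta=10);im[:250,400:]=cv2.convertScaleAbs(cv2.resize(t,(400,250)),alpha=1.5)
f=cv2.imread("pics/s6.png");cv2.imwrite("pics/s9.png",im[:364])
E
```

```text
t: 34.15
tcp_pos: [0.5394, 0.062, 0.2391]
tool_rot: [0.874, 0.485, -0.0, 0.0]
force: [-4.8, -0.0, 34.7]
finger_gap: 0.345
```

View pics/s9.png

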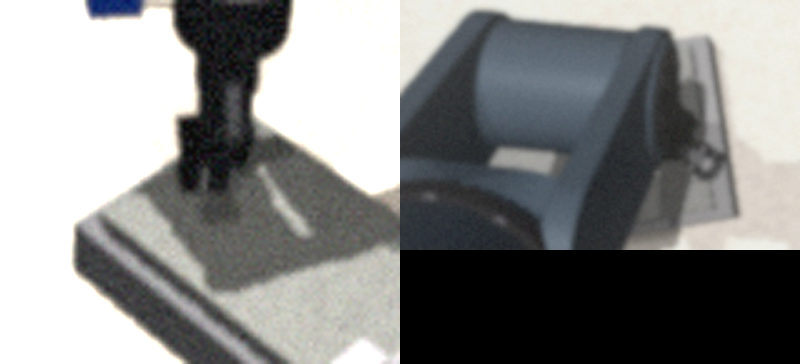

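The lid is flush and shut. The push stiffened to 35 N at TCP z 0.239, but the pin sits off-centre in the pads, is perhaps 8° off, and the fingertips are within about 1 mm of the lid. I'll let go briefly, so the pin stands on its shoulder in both holes. Then I'll re-grip it centred and about 9 mm higher, and press again.

```bash
python3 -m jog '[[[0,0,3,0],[0,0,0,0],[0,0,0,0],[0,0,3,0],[0,0,4,0],[0,0,5,0],[0,0,5,0],[0,0,4,0]]]' 60 20
python3 -m jog '[[[1.8,-0.8,2,0],[1.8,-0.8,0,0],[1.7,-0.9,0,0],[0,0,0,0],[0,0,0,0],[0,0,0,0],[0,0,0,0],[0,0,0,0]]]'
python3 prof.py | sed -n '1,50p' | cut -c1-60
```

```text
t: 35.25
tcp_pos: [0.5404, 0.0615, 0.2595]
tool_rot: [0.875, 0.485, 0.0, 0.0]
force: [-0.1, -0.2, 0.1]
finger_gap: 0.6
t: 36.25
tcp_pos: [0.5455, 0.0591, 0.2611]
tool_rot: [0.875, 0.485, -0.0, -0.0]
force: [0.0, 0.0, -0.2]
finger_gap: 0.606
tcp [0.5455 0.0591 0.2611] yaw 58.0 pad px [326.5 238.1]
0 tip [352.7 238.3] shoulder [335.5 238.2]
30 tip [347.8 247.7] shoulder [333.9 241.4]
60 tip [337.4 254.2] shoulder [330.3 243.7]
90 tip [324.5 256.4] shoulder [325.8 244.5]
x0,y0 298 216
........................-###############+-..................
........................-###############+...................
........................-###############-...................
........................-+#############+....................
.........................+#############+....................
.........................+#############-....................
.........................+#############-....................
........................-##############-....................
........................-##############-....................
........................-##############-....................
...
[... 1370 characters left out ...]
#######+++++------+++#+++++++
........--++++++++++++###############++++++-------++++++++++
........---+++++++++++++############++++++++--.-.--+++++++++
........----+++++++++++++###########++++++++-------+++++++++
.....--.-----++++++++++++##########+++++++++---.----++++++++
....-..------++++++++++++##########++++++++++--...---+++++++
.---.-.---..--+++++++++++#########+++++++++++--..-----++++++
---------.----+++++++++++###########++++++++++---------+++++
-+-----.------++++++++++###########++++++++++++--------+++++
-++----..------++++++++++++###++####++++++++++++--------++++
--+++------.-----+++++++++++++++++#+++++++++++++---.----++++
--++++-----...----+++++++++++++++++++++++++++++++----..--+++
```

The left edge is now upright and the lid is back at its rest height. The pin stands in the holes and nothing protrudes sideways. Re-gripping and pressing.

```bash
python3 -m jog '[[[0,0,0,0],[0,0,0,0],[0,0,0,0],[0,0,0,0],[0,0,0,0],[0,0,0,0],[0,0,0,0],[0,0,0,0]]]' 10 40
python3 -m jog '[[[0,0,-2,0],[0,0,-2,0],[0,0,-2,0],[0,0,-2,0],[0,0,-1,0],[0,0,0,0],[0,0,0,0],[0,0,0,0]]]'
```

```text
t: 37.3
tcp_pos: [0.5456, 0.0591, 0.2611]
tool_rot: [0.875, 0.485, 0.0, 0.0]
force: [0.2, -0.1, 2.0]
finger_gap: 0.344
t: 38.3
tcp_pos: [0.5458, 0.0588, 0.2522]
tool_rot: [0.874, 0.485, 0.0, 0.0]
force: [0.4, -1.2, 4.6]
finger_gap: 0.341
```

```bash
python3 -m jog '[[[0,0,-1.5,0],[0,0,-1.5,0],[0,0,-1.5,0],[0,0,-1.5,0],[0,0,-1,0],[0,0,-1,0],[0,0,0,0],[0,0,0,0]]]' - 60
```

```text
t: 39.3
tcp_pos: [0.5458, 0.0586, 0.2481]
tool_rot: [0.874, 0.485, 0.001, 0.001]
force: [-6.1, -1.9, 32.0]
finger_gap: 0.343
```

```bash
python3 prof.py | sed -n '1,50p' | cut -c1-60
```

```text
tcp [0.5458 0.0586 0.2481] yaw 58.0 pad px [325.9 241.8]
0 tip [351.9 242.1] shoulder [334.8 241.9]
30 tip [347.  251.3] shoulder [333.2 245.1]
60 tip [336.7 257.7] shoulder [329.7 247.4]
90 tip [323.9 259.9] shoulder [325.2 248.2]
x0,y0 297 219
........................+################-..................
........................+################-..................
........................-###############+...................
.........................+########+#####-...................
.........................+#######+#####+....................
........................-+#############-....................
........................-##############-....................
........................-+#############-....................
........................-##############-....................
........................-+########+####-....................
........................-+#############-....................
........................-+#############-....................
........................-+#############+-...................
........................-+##############+--.................

[... 1129 characters left out ...]
#######+++++-----++++++++++++
........--++++++++++++++##############++++++-----+++++++++++
.......--+++++++#+++++++#############+++++++-----+++++++++++
......-----++++++++++++++##########++++++++++-----++++++++++
.....------++++++++++++++##########++++++++++------+++++++++
...----.----+++++++++++++###########++++++++++--..--++++++++
.-----..-----+++++++++++#+##########+++++++++++------+++++++
-----.-.-------+++++++++++############+++++++++----.--++++++
------.--------+++++++++++##########++++++++++++------++++++
-++------.-.----+++++++++++####++##++++++++++++++------+++++
-+++-------------+++++++++++++++++++++++++++++++++------++++
--+#++-------.---+++++++++++++++++++++++++++++++++-------+++
```

```bash
python3 - <<'E'
from h import *
x=np.array([.986,.168,0]);y=np.array([-.168,.986,0]);z=np.array([0,0,1.])
H=np.array([.5447,.0592,0])+.185*y+.057*z
g=cv2.GaussianBlur(cv2.cvtColor(manip.snapshot("side"),cv2.COLOR_RGB2GRAY),(1,3),0).astype(float)
for th in(0,.025,.05,.09):
    o=[]
    for r in(.13,.15,.17,.19):
        o.append(proj("side",H-.075*x+r*(-np.cos(th)*y+np.sin(th)*z)+.004*(np.sin(th)*y+np.cos(th)*z)))
    o=np.array(o);f=np.polyfit(o[:,0],o[:,1],1);print(th,"edge row at cols 343,349,355,361:",np.polyval(f,[343,349,355,361]).round(1),o[:,0].round())
for c in(343,349,355,361):
    col=g[222:262,c]; k=np.argmin(np.diff(col)); h=(col[:3].mean()+col[-5:].mean())/2
    print(c,"steepest",222+k+.5, "half",222+np.argmax(col<115))
E
```

```text
0 edge row at cols 343,349,355,361: [232.8 237.  241.1 245.3] [362. 356. 350. 344.]
0.025 edge row at cols 343,349,355,361: [231.3 235.6 239.9 244.2] [363. 356. 351. 345.]
0.05 edge row at cols 343,349,355,361: [229.7 234.2 238.7 243.1] [363. 357. 351. 345.]
0.09 edge row at cols 343,349,355,361: [227.2 231.9 236.6 241.3] [363. 357. 351. 346.]
343 steepest 233.5 half 235
349 steepest 237.5 half 238
355 steepest 241.5 half 242
361 steepest 246.5 half 246
```

The lid edge fits angle 0 (measured rows 233.5/237.5/241.5/246.5, predicted 232.8/237.0/241.1/245.3). The stop comes 9 mm higher than before, so the shoulder is bearing on the lid, not the fingertips. I'll ease the push slightly and let it settle.

```bash
python3 -m jog '[[[0,0,-0.0,0],[0,0,0.7,0],[0,0,0,0],[0,0,0,0],[0,0,0,0],[0,0,0,0],[0,0,0,0],[0,0,0,0]]]' - 60; python3 -m jog '[[[0,0,0,0],[0,0,0,0],[0,0,0,0],[0,0,0,0],[0,0,0,0],[0,0,0,0],[0,0,0,0],[0,0,0,0]]]'
```

```text
t: 40.4
tcp_pos: [0.5458, 0.0586, 0.2481]
tool_rot: [0.874, 0.485, 0.001, 0.001]
force: [-4.4, -1.9, 27.7]
finger_gap: 0.343
t: 41.4
tcp_pos: [0.5458, 0.0586, 0.2482]
tool_rot: [0.874, 0.485, 0.001, 0.001]
force: [-4.4, -1.5, 27.2]
finger_gap: 0.342
```

Steady at 27 N with the lid shut. Handing in.

```bash
python3 -c "
from station import manip
print(manip.sign_off())"
```

```text
the job is handed in; nothing more can be done
None
```

I closed the lid onto its posts, brought the pin upright and pushed it through both holes. I handed in at 41.4 s while still gripping the pin and pressing the lid shut; no verdict was reported.

**How the pin was brought upright:** the moves only allow turns about the vertical, so I turned the pin by contact. I levered its free end on the lid's near edge, pushed the tip against the base's front wall, then pushed the shaft against the wall of the lid hole. After the first press I let go briefly and gripped it again, centred and about 9 mm higher, because it had slid along the pads and leaned about 8°.

**Last checks:**
- **Lid:** its edge in the side view fits angle 0 to within about 1 pixel. The push ended on a hard stop, 9 mm higher than in the first press. That means the pin's shoulder bears on the lid, not the fingertips.
- **Push and grip:** the push held steady at 27 N for the last second, with the gripper stopped on the pin (about 29 mm).

**Not confirmed:**
- **Final tilt and tip depth:** I inferred both from the shoulder bearing on the shut lid, because the fingers hid the pin.
- **Levering angle:** my first estimate, 59° from geometry, was wrong; the camera showed about 37°.
- **Upright step:** it was never measured directly in clear air below 13–16° of tilt. The limit is about 17°, so that margin is small.
- **Bystanders:** I did not re-measure them; no move was planned near them.

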